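Feed a sole tray through the lift gate of the drying bay

ROBOT

A 7-joint arm with a two-finger parallel gripper is mounted at the origin on the work surface. World frame = base frame: x ahead of the robot, y to its left, z up, the work surface at z = 0. Lengths are in m, angles in rad, forces in N, time in s.
With the tool pointing down it reaches from about 0.35 to 0.9 m from the base axis. Payload 8.1 kg.
Tool frame: the origin (TCP) lies midway between the tips of the shut fingers; the grasp point (between the pads) lies 19 mm behind it; z points along the fingers, y is the line along which they close (so a half turn about z gives the same grasp; the last joint's range is limited). The gripper opens to 92 mm and grips with 3 to 60 N. Pads are 19 mm wide; open, the fingers measure 130 mm over their backs; the gripper's body (75 mm by 190 mm) begins 47 mm behind the grasp point.
Start: joints at [-1.37, 0.434, 0.025, 1.573, -0.012, 1.134, -0.075], TCP at [0.187, 0.596, 0.227] pointing down, gripper open.
Joint ranges: [-2.62, 2.62], [-0.44, 2.09], [-1.27, 1.32], [0.08, 2.57], [-1.32, 4.46], [0.12, 2], [-2.74, 2.74]. Speed limits (rad/s): [2.22, 2.22, 3.01, 3.01, 3.14, 3.14, 3.14].

INTERFACE

Orientations are given as a rotation vector (axis times angle).
In Python, from cell import arm gives the robot as it stands.
- The arm moves only by the tool send_rows, never from a script. Its argument "increments" is a list of rows, each a list of 3 entries, a list of its own where there are three numbers: the finger opening in cm, from 0 to 9.18, then the shift along the tool's x, y, z in cm, then the turn, a rotation vector about the tool's x, y, z in rad. A call has 1 to 5 rows; each row shifts and turns the commanded pose from where the row before left it, along the tool's axes as they then stand; what a row does not reach is not made up. A row lasts 1/10 s, in which the tool goes at most 50 mm and 8.59 degrees, less where a joint would pass 70% of its speed; a pose out of reach is approached as far as the arm can. A call is refused whole if a number of a shift passes 5 or a number of a turn 0.15, either way. A call with a gripper value outside its range is refused whole. The fingers move at their own pace and stop on an object; "force" is the grip in N (left out, the last holds). Time passes only in rows, so rows that do not move let the fingers close. It gives the time, the measured TCP pose, the force, the opening and the grip force at its end, in the units of the state.
- arm.observe(): the state, without advancing time (a new reading comes with each control period).
- arm.get_image(name): name is "side" or "top" or "wrist"; returns the picture (400x640x3 uint8, red, green, blue); there is no depth.
- arm.camera_params(name): a dict with "camera_matrix" (3x3 intrinsics, pixels), "k1" (the pictures are not rectified: a ray, as slopes to the right and down, at radius r is drawn at 1 + k1 r^2 times it, then the intrinsics apply), "R" (3x3) and "t" (3): a world point X has camera coordinates R X + t. Camera axes: x right, y down, z forward; pixel columns grow to the right and rows downward; lengths in m; the calibration is good to about 2 mm. A picture is of the moment at which its call begins: read the wrist's pose just before it. camera_params takes no time and is no camera call; for the wrist camera it gives the pose at the moment of the call.
- arm.sign_off(): hands the job in; it is judged then, once.
The state is a dict: "clock": time; "joints": joint angles; "dq": joint speeds; "joint_efforts": joint torques, N m; "position": TCP position; "ee_rot": TCP orientation; "force": force on the tool from outside, world axes, zero at the start; "ft_torque": the same for the moment, N m; "width": opening from 0.0 (shut) to 1.0 (fully open); "gripper_force": force on a finger pad.
Only numpy, scipy, OpenCV 4.12 (cv2) and the standard library are available. Lean on these libraries where they do the work, as an engineer would, in place of code of your own. Each camera call takes 0.05 s, during which the arm holds its last target. There are 200 camera calls.

TASK

On the blue bench a spring-shut orange gate bars the aluminium chute that leads to the drying bay. Push the red rail away from the chute with the outside of one fingertip to hold the gate open, and while you hold it, push the tray of cork soles by its green rear plate along the chute until it is fully home against the end stop, without the gate touching the tray. Then let the rail come back so that the gate shuts over the tray's flat tail, lift nothing, leave the other things on the bench alone, and finish clear of everything.

Things in the scene. Friction and masses are not known exactly. Their poses are not given: they have to be found in the camera images.
- chute: Fixed straight aluminium chute, open on top. Origin: table level, chute centre line, directly under the closed gate. Own +y: along the chute, the pushing direction; own +x: across it, to the red rail's side; z up ('chute x, y, z' elsewhere). Floor top z = 4 mm; side walls 6 mm thick, 18 mm high, inner faces x = +-48 mm; runs from y = -361 to the end stop; white blower (105 mm high) beyond.
- end_stop (a point): Middle of the foot of the end stop's face, chute y = +132 mm, z = 4 mm; axes as the chute's. Stop 40 mm high.
- gate (a joint): Lift angle of the orange gate, rad: 0 shut, 0.70 at its stop. Rail and gate are one rigid part; pushing the rail to chute +x lifts the gate. It clears the tray from 0.40 on, well at 0.55 to 0.65. Spring and weight shut it (3 to 5 N at the rail) as soon as the rail is let go. The tray cannot push it open.
- gate_axis (a point): Hinge axis of the gate, parallel to chute y, at chute x = 94 mm, y = 0, z = 12 mm; axes as the chute's. The gate plate, 6 mm thick, stays in the plane chute y = 0 and swings up in it; shut it spans the chute from x = 94 to -50 mm, z = 20 to 46 mm. Lifted to 0.70 its far corner stands 131 mm high, so a gripper should stay short of it.
- rail_mid (a point): Middle of the red rail's axis. Round rail, 12 mm diameter, 342 mm long, along chute y from -352 to -10 mm. Shut: axis at chute x = 74, z = 67 mm; gate at 0.6: x = 108, z = 69 mm (it moves nearly level). Held by thin arms at its two ends only, bent to the outer side; a finger pushing from the chute side and kept above 25 mm slides freely along it.
- tray: Loose grey tray in the chute, 90 mm wide (3 mm play each side), 240 mm long, 0.3 to 0.6 kg. Origin: centre of its underside; own +y as the chute's. Base 8 mm thick, passes under the shut gate. Front part, own y 4 to 120 mm, has walls 30 mm high round two small cork soles; the shut gate blocks these. Fully home: origin at chute y = +12 mm, front edge on the end stop, walls just beyond the gate.
- push_plate (a point): Centre of the rear face of the tray's upright green push plate, at own y = -120, z = 45 mm; axes as the tray's. The plate is 84 mm wide, 8 mm thick and its top 60 mm above the tray's underside. It stays before the gate (108 mm) when the tray is home.
- glue_a: White glue bottle with blue cap, 42 mm diameter, 115 mm high, standing; origin at centre of underside. Leave alone.
- glue_b: Second glue bottle, the same. Leave alone.
- last_a: Wooden shoe last, 70 x 230 x 95 mm high; origin at centre of underside, long axis y. Leave alone.
- last_b: Second wooden shoe last, the same. Leave alone.
- soles: Stack of five cork and board soles, 235 mm long, 90 mm wide, 40 mm high; origin at centre of underside, long axis y. Leave alone.
- tape: Yellow tape ring lying flat, 90 mm diameter, 24 mm high; origin at centre of underside. Leave alone.
- hammer: Hammer lying flat, about 0.3 m long along its own x, handle to -x. Leave alone.

How it is judged:
On the way, in this order (a step that is already met when the one before it is completed fails the run):
1. a finger holds the gate open while the tray is still before it (value of joint gate above 0.36 rad and contact force between the fingers and gate above 0.3 N and y of tray in the frame of chute below -0.115 m), for 0.1 s.
2. the tray is pushed home while a finger still holds the gate open (y of tray in the frame of chute above 0.007 m and z of tray in the frame of chute below 0.008 m and angle between the y axis of tray and the y axis of chute, either way round below 0.08 rad and value of joint gate above 0.36 rad and contact force between the fingers and gate above 0.3 N), for 0.1 s.
At the end, for the whole second after the job is handed in: The tray lies flat in the chute within 5 mm of the end stop (its origin beyond chute y = 7 mm, within 0.08 rad of straight), at rest, and the gate has shut behind its walls (below 0.05 rad) without touching it (y of tray in the frame of chute above 0.007 m and z of tray in the frame of chute below 0.008 m and angle between the y axis of tray and the y axis of chute, either way round below 0.08 rad and value of joint gate below 0.05 rad and linear speed of tray below 0.01 m/s and contact force between gate and tray below 0.3 N).
It fails at once if the gate touches the tray (more than 1 N) (contact force between gate and tray above 1 N).
It fails at once if the tray is lifted or tipped out of the chute (z of tray in the frame of chute above 0.016 m or angle between tray's own z axis and vertical above 0.12 rad).
It fails at once if another thing on the bench is moved more than 30 mm or knocked over (distance of any of glue_a, glue_b, last_a, last_b, soles, tape, hammer from where it was at the start of the episode above 0.03 m or angle between any of glue_a, glue_b, last_a, last_b, soles, tape, hammer's own z axis and vertical above 0.35 rad).
It also fails if it takes over 45 s, if anything falls off the work surface, if the arm or the gripper's body presses on something with over 40 N, if the wrist force passes 120 N, or if a joint passes its speed limit or range.

## Working session

There is one attempt and no reset: what is moved stays moved. The work goes in short steps, Python scripts to look and compute and a tool call to move; the robot and the scene stay as the last step left them, time stands still between calls to the robot, and variables do not carry over. Pictures are saved under pics/ and viewed, at most 10 in all, crops included, and the job is handed in when it is done.

Besides the shell and the picture viewer there is one more tool, called after ">>>" by a JSON object that holds its "method" and its "body", one argument or row to a line. send_rows: Moves the arm, as the interface text tells. Its arguments: {"type":"object","properties":{"increments":{"type":"array"},"force":{"type":"number"}},"required":["increments"]}

```bash
mkdir -p pics; cat > h.py <<'E'
import numpy as np,cv2
from cell import arm
from scipy.spatial.transform import Rotation as Rn
def save(n,f):
    im=arm.get_image(n); cv2.imwrite(f,im[:,:,::-1]); return im
def ray(n,u,v,P=None):
    P=P or arm.camera_params(n); K=np.array(P["camera_matrix"]);k=P["k1"]
    d=np.array([(u-K[0,2])/K[0,0],(v-K[1,2])/K[1,1]]); s=d.copy()
    for _ in range(30): s=d/(1+k*(s@s))
    R=np.array(P["R"]);t=np.array(P["t"])
    return -R.T@t, R.T@np.array([s[0],s[1],1])
def at_z(n,u,v,z,P=None):
    c,d=ray(n,u,v,P); return c+d*(z-c[2])/d[2]
def proj(n,X,P=None):
    P=P or arm.camera_params(n); c=np.array(P["R"])@X+np.array(P["t"]); s=c[:2]/c[2]
    s=s*(1+P["k1"]*(s@s)); K=np.array(P["camera_matrix"]); return K[0,0]*s[0]+K[0,2],K[1,1]*s[1]+K[1,2]
E
python3 - <<'E'
from h import *
save("top","pics/top.png");save("side","pics/side.png")
s=arm.observe();print(s["clock"],s["position"],s["ee_rot"],s["width"],s["force"])
for n in("top","side"):
    P=arm.camera_params(n);print(n,P["camera_matrix"],P["k1"],-np.array(P["R"]).T@P["t"])
E
```

```text
0.1 [0.18686968 0.59592083 0.22603032] [-4.75397675e-01 -3.10534354e+00  2.21519769e-03] 1.0009198192966886 [-0.50217281 -0.53651922  0.71464346]
top [[480.32721071   0.         328.51445146]
 [  0.         480.32721071 202.16642473]
 [  0.           0.           1.        ]] 0.004701823748403014 [0.40337213 0.01458193 1.50861636]
side [[411.80511863   0.         323.42992981]
 [  0.         411.80511863 207.17391208]
 [  0.           0.           1.        ]] -0.094452866279487 [ 0.48104091 -0.899251    0.78108825]
```

View pics/top.png

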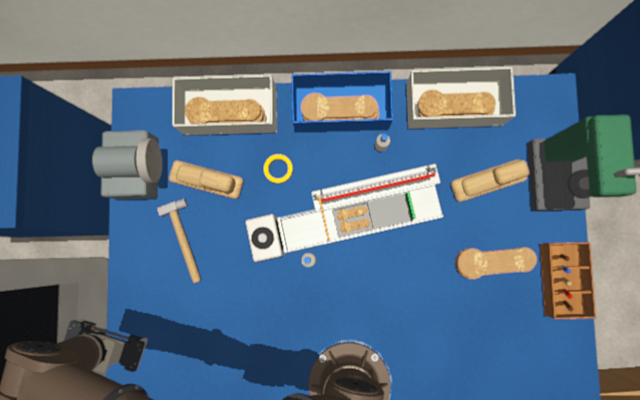

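View pics/side.png

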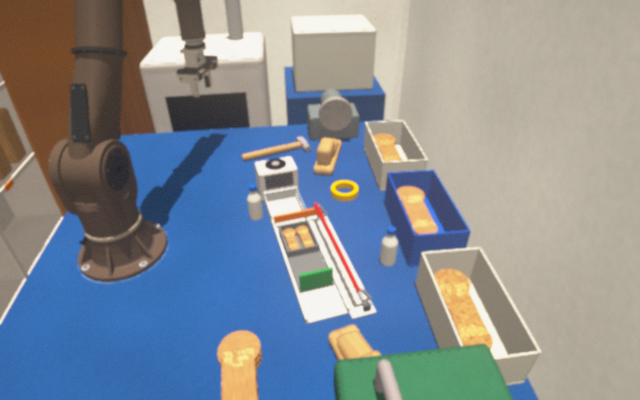

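The top view shows the chute running from about (442,205) to the blower at (262,238). The green plate is near (411,206), the gate near (323,220), and the red rail runs from (322,202) to (434,174). Next I'll enlarge it.

```bash
python3 - <<'E'
from h import *
im=cv2.imread("pics/top.png")[150:270,240:450]
cv2.imwrite("pics/topc.png",cv2.resize(im,None,fx=3.8,fy=3.8,interpolation=cv2.INTER_CUBIC))
E
```

```text
(no output)
```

View pics/topc.png

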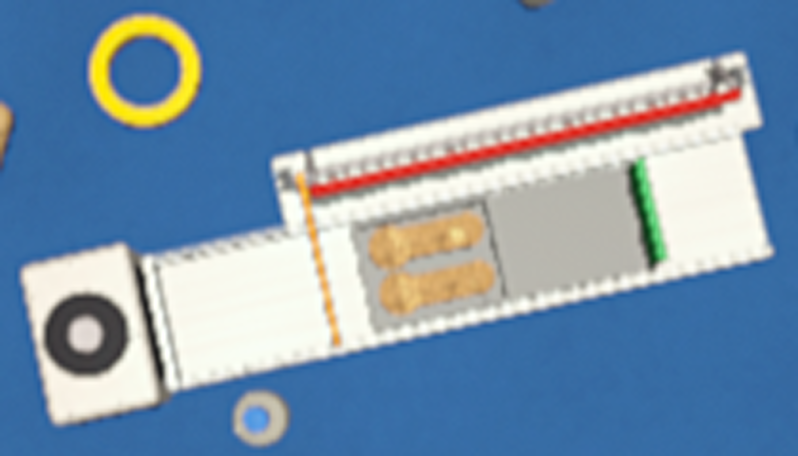

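```bash
cat >> h.py <<'E'
def c2w(p,q):
    x,y,a=p; c,s=np.cos(a),np.sin(a); return np.array([x+c*q[0]-s*q[1],y+s*q[0]+c*q[1],q[2]])
E
python3 - <<'E'
from h import *
from scipy.optimize import least_squares
C=[((313,191),(.074,-.010,.067)),((741,94),(.074,-.352,.067)),((772,254),(-.054,-.361,.018)),((301,175),(.094,0,.046)),((336,345),(-.05,0,.046))]
f=lambda u:((u[0]+.5)/3.8-.5+240,(u[1]+.5)/3.8-.5+150)
P=arm.camera_params("top")
r=least_squares(lambda p:np.concatenate([np.subtract(proj("top",c2w(p,q),P),f(u)) for u,q in C]),[.55,.05,.2])
print(r.x,r.fun.round(1))
p=r.x;np.save("p.npy",p)
def w2c(X):
    c,s=np.cos(p[2]),np.sin(p[2]);d=X[:2]-p[:2];return np.array([c*d[0]+s*d[1],-s*d[0]+c*d[1]])
for u in[(650,158),(667,258)]:print("plate",w2c(at_z("top",*f(u),.064,P)))
for u in[(355,225),(376,330)]:print("tray front",w2c(at_z("top",*f(u),.034,P)))
for u in[(150,260),(172,390),(140,245),(165,400)]:print("stop",w2c(at_z("top",*f(u),.044,P)))
for n,u,z in[("glue near",(260,412),.115)]:print(n,at_z("top",*f(u),z,P),w2c(at_z("top",*f(u),z,P)))
for n,u in[("last_b",(460,197)),("last_b",(455,182)),("glue",(383,142))]:
  X=at_z("top",*u,.09,P);print(n,X,w2c(X))
s=arm.observe();print(Rn.from_rotvec(s["ee_rot"]).as_matrix().round(3))
E
```

```text
[0.48213645 0.05978302 0.19595684] [ 0.8 -0.1 -1.3  0.4  0.3  0.1 -0.4 -0.8  0.6  0.4]
plate [ 0.04090734 -0.2744442 ]
plate [-0.0393529  -0.26875834]
tray front [ 0.04318786 -0.03437225]
tray front [-0.04341081 -0.03222201]
stop [0.0511917  0.13306253]
stop [-0.05460024  0.13758414]
stop [0.06483245 0.13842465]
stop [-0.06114923  0.14472902]
glue near [0.3836082  0.10915679 0.115     ] [-0.08702927  0.06761281]
last_b [ 0.55138019 -0.34168165  0.09      ] [-0.0102487  -0.40726347]
last_b [ 0.59642264 -0.32929735  0.09      ] [ 0.036343   -0.40388618]
glue [ 0.72337776 -0.12110649  0.09      ] [ 0.20140426 -0.22439853]
[[-0.954  0.299 -0.   ]
 [ 0.299  0.954 -0.001]
 [-0.    -0.001 -1.   ]]
```

```bash
cat >> h.py <<'E'
def chR(a): c,s=np.cos(a),np.sin(a); return np.array([[-s,c,0],[c,s,0],[0,0,-1.]])
def plan(q,n):
    p=np.load("p.npy");s=arm.observe();X=c2w(p,q);R=Rn.from_rotvec(s["ee_rot"]);G=Rn.from_matrix(chR(p[2]))
    d=(X-s["position"])/n*100;w=(R.inv()*G).as_rotvec()/n
    for i in range(n):
        print((R*Rn.from_rotvec(w*i)).inv().apply(d).round(1).tolist(),w.round(3).tolist())
def where():
    p=np.load("p.npy");s=arm.observe();c,t=np.cos(p[2]),np.sin(p[2]);d=s["position"][:2]-p[:2]
    e=(Rn.from_rotvec(s["ee_rot"]).inv()*Rn.from_matrix(chR(p[2]))).as_rotvec()
    f=s["force"];print(s["clock"],"chute mm",(1000*np.array([c*d[0]+t*d[1],-t*d[0]+c*d[1],s["position"][2]])).round(1),"rot",e.round(3),"w",s["width"],"Fch",np.round([c*f[0]+t*f[1],-t*f[0]+c*f[1],f[2]],1))
E
python3 -c "
from h import *
plan((.004,-.300,.20),20)"
```

```text
[-2.9, -3.4, 0.1] [-0.0, 0.0, 0.054]
[-3.1, -3.3, 0.1] [-0.0, 0.0, 0.054]
[-3.3, -3.1, 0.1] [-0.0, 0.0, 0.054]
[-3.5, -2.9, 0.1] [-0.0, 0.0, 0.054]
[-3.6, -2.7, 0.1] [-0.0, 0.0, 0.054]
[-3.7, -2.5, 0.1] [-0.0, 0.0, 0.054]
[-3.9, -2.3, 0.1] [-0.0, 0.0, 0.054]
[-4.0, -2.1, 0.1] [-0.0, 0.0, 0.054]
[-4.1, -1.9, 0.1] [-0.0, 0.0, 0.054]
[-4.2, -1.7, 0.1] [-0.0, 0.0, 0.054]
[-4.3, -1.4, 0.1] [-0.0, 0.0, 0.054]
[-4.4, -1.2, 0.1] [-0.0, 0.0, 0.054]
[-4.4, -1.0, 0.1] [-0.0, 0.0, 0.054]
[-4.5, -0.7, 0.1] [-0.0, 0.0, 0.054]
[-4.5, -0.5, 0.1] [-0.0, 0.0, 0.054]
[-4.5, -0.3, 0.1] [-0.0, 0.0, 0.054]
[-4.5, -0.0, 0.1] [-0.0, 0.0, 0.054]
[-4.5, 0.2, 0.1] [-0.0, 0.0, 0.054]
[-4.5, 0.5, 0.1] [-0.0, 0.0, 0.054]
[-4.5, 0.7, 0.1] [-0.0, 0.0, 0.054]
```

>>> {"method": "send_rows", "body": {
  "increments": [
    [7.4,[-2.9,-3.4,0],[0,0,0.054]],
    [7.4,[-3.1,-3.3,0],[0,0,0.054]],
    [7.4,[-3.3,-3.1,0],[0,0,0.054]],
    [7.4,[-3.5,-2.9,0],[0,0,0.054]],
    [7.4,[-3.6,-2.7,0],[0,0,0.054]]
  ]
}}

```text
clock: 0.6
position: [0.2763, 0.3869, 0.2265]
ee_rot: [-0.892, -3.012, 0.001]
force: [1.1, 1.3, 0.0]
width: 0.808
gripper_force: 0.0
```

>>> {"method": "send_rows", "body": {
  "increments": [
    [7.4,[-3.7,-2.5,0],[0,0,0.054]],
    [7.4,[-3.9,-2.3,0],[0,0,0.054]],
    [7.4,[-4.0,-2.1,0],[0,0,0.054]],
    [7.4,[-4.1,-1.9,0],[0,0,0.054]],
    [7.4,[-4.2,-1.7,0],[0,0,0.054]]
  ]
}}

```text
clock: 1.1
position: [0.3646, 0.1796, 0.2267]
ee_rot: [-1.289, -2.865, -0.0]
force: [1.3, 0.5, 0.5]
width: 0.808
gripper_force: 0.0
```

>>> {"method": "send_rows", "body": {
  "increments": [
    [7.4,[-4.3,-1.4,0],[0,0,0.054]],
    [7.4,[-4.4,-1.2,0],[0,0,0.054]],
    [7.4,[-4.4,-1.0,0],[0,0,0.054]],
    [7.4,[-4.5,-0.7,0],[0,0,0.054]],
    [7.4,[-4.5,-0.5,0],[0,0,0.054]]
  ]
}}

```text
clock: 1.6
position: [0.4539, -0.0288, 0.2268]
ee_rot: [1.663, 2.665, 0.001]
force: [1.4, 0.9, -0.2]
width: 0.812
gripper_force: 0.0
```

>>> {"method": "send_rows", "body": {
  "increments": [
    [7.4,[-4.5,-0.3,0],[0,0,0.054]],
    [7.4,[-4.5,0,0],[0,0,0.054]],
    [7.4,[-4.5,0.2,0],[0,0,0.054]],
    [7.4,[-4.5,0.5,0],[0,0,0.054]],
    [7.4,[-4.5,0.7,0],[0,0,0.054]]
  ]
}}

```text
clock: 2.1
position: [0.5416, -0.2367, 0.2263]
ee_rot: [-2.006, -2.417, -0.0]
force: [0.9, -0.7, 0.2]
width: 0.806
gripper_force: 0.0
```

```bash
python3 -c "
from h import *
where();plan((.004,-.300,.16),3)
P=arm.camera_params('wrist');save('wrist','pics/w1.png');import pickle;pickle.dump(P,open('w1.pkl','wb'))"
```

```text
2.1 chute mm [   0.6 -302.4  226.3] rot [-0.    -0.001 -0.01 ] w 0.8055096197683452 Fch [ 0.8 -0.9  0.2]
[0.1, 0.1, 2.2] [-0.0, -0.0, -0.003]
[0.1, 0.1, 2.2] [-0.0, -0.0, -0.003]
[0.1, 0.1, 2.2] [-0.0, -0.0, -0.003]
```

View pics/w1.png

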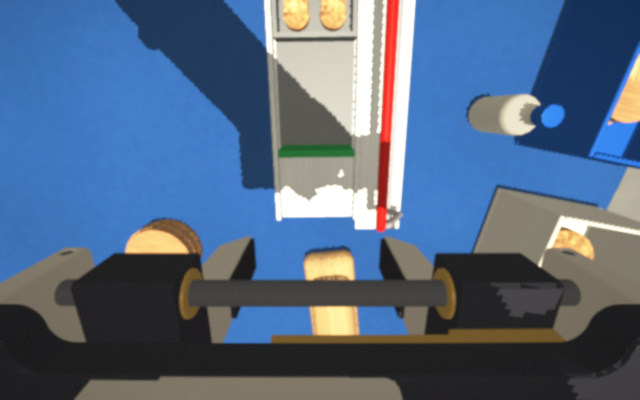

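The wrist view shows the rail's rear end at (381,230), the chute's rear left corner at (275,220) and the green plate's top from (279,152) to (354,152). I'll compare these with the fitted pose.

```bash
python3 - <<'E'
from h import *
import pickle
P=pickle.load(open('w1.pkl','rb'));p=np.load("p.npy")
for n,q in dict(railend=(.074,-.352,.067),corner=(-.054,-.361,.018),plateL=(-.042,-.272,.064),plateR=(.042,-.272,.064),railfar=(.074,-.15,.067)).items():
    print(n,np.round(proj("wrist",c2w(p,q),P),1))
def w2c(X):
    c,s=np.cos(p[2]),np.sin(p[2]);d=X[:2]-p[:2];return np.round([c*d[0]+s*d[1],-s*d[0]+c*d[1]],4)
for n,u,z in[("rail",(381,230),.067),("corner",(275,220),.018),("corner",(354,217),.004),("plate rear top",(279,149),.064),("",(279,157),.064),("",(354,149),.064),("",(354,157),.064),("rail far",(392,2),.067),("last",(305,256),.09),("last",(354,256),.09)]:print(n,w2c(at_z("wrist",*u,z,P)))
E
```

```text
railend [380.1 227.1]
corner [276.2 220.4]
plateL [277.3 159.3]
plateR [354.1 158.4]
railfar [390.9  32.1]
rail [ 0.0753 -0.3556]
corner [-0.0556 -0.3604]
corner [ 0.0514 -0.3625]
plate rear top [-0.0395 -0.2609]
 [-0.04   -0.2696]
 [ 0.0416 -0.2618]
 [ 0.0419 -0.2705]
rail far [ 0.0735 -0.1248]
last [-0.0131 -0.3763]
last [ 0.0416 -0.3769]
```

>>> {"method": "send_rows", "body": {
  "increments": [
    [7.4,[0,0.1,3.0],[0,0,-0.005]],
    [7.4,[0,0.1,3.5],[0,0,-0.005]],
    [7.4,[0,0,3.5],[0,0,0]],
    [7.4,[0,0,3.0],[0,0,0]],
    [7.4,[0,0,1.0],[0,0,0]]
  ]
}}

```text
clock: 2.65
position: [0.5412, -0.2339, 0.0836]
ee_rot: [-1.989, -2.425, 0.003]
force: [-0.5, -0.0, 0.7]
width: 0.807
gripper_force: 0.0
```

```bash
python3 - <<'E'
from h import *
where();P=arm.camera_params("wrist");s=arm.observe()
print("cam in tool",Rn.from_rotvec(s["ee_rot"]).inv().apply(-np.array(P["R"]).T@P["t"]-s["position"]))
save("side","pics/s2.png")
im=cv2.imread("pics/s2.png")[150:330,220:420];cv2.imwrite("pics/s2c.png",cv2.resize(im,None,fx=3.3,fy=3.3,interpolation=cv2.INTER_CUBIC))
E
```

```text
2.65 chute mm [   0.8 -299.6   83.6] rot [-0.004 -0.003  0.001] w 0.8073968951584102 Fch [-0.5  0.1  0.7]
cam in tool [ 0.08144884  0.00090926 -0.15815527]
```

View pics/s2c.png

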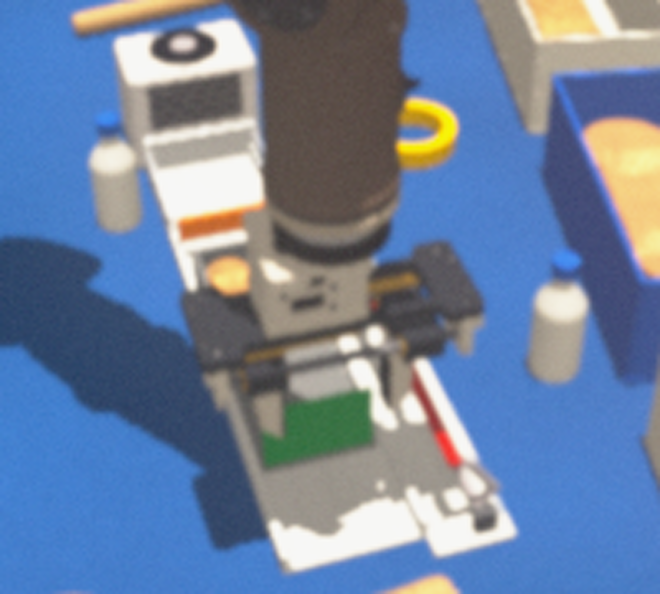

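The gripper is behind the plate, with the right finger on the chute side of the rail. I'll lower it to z of about 42 mm, then push toward chute +x.

>>> {"method": "send_rows", "body": {
  "increments": [
    [7.4,[0,0,2.0],[0.003,0.003,0]],
    [7.4,[0,0,1.6],[0,0,0]],
    [7.4,[0,0,0.5],[0,0,0]],
    [7.4,[0,0.3,0],[0,0,0]],
    [7.4,[0,0,0],[0,0,0]]
  ]
}}

```text
clock: 3.2
position: [0.5473, -0.2345, 0.0469]
ee_rot: [-1.99, -2.428, -0.001]
force: [0.2, 0.6, -0.2]
width: 0.804
gripper_force: 0.0
```

>>> {"method": "send_rows", "body": {
  "increments": [
    [7.4,[0,0.5,0],[0,0,0]],
    [7.4,[0,0.5,0],[0,0,0]],
    [7.4,[0,0.5,0],[0,0,0]],
    [7.4,[0,0.5,0],[0,0,0]],
    [7.4,[0,0,0],[0,0,0]]
  ]
}}

```text
clock: 3.7
position: [0.5665, -0.2305, 0.0458]
ee_rot: [-1.99, -2.427, 0.0]
force: [-3.7, -1.6, 3.6]
width: 0.803
gripper_force: 1.8
```

```bash
python3 -c "
from h import *
where()"
```

```text
3.7 chute mm [  26.3 -301.1   45.8] rot [-0.002 -0.002  0.001] w 0.8034022090249866 Fch [-4.  -0.8  3.6]
```

>>> {"method": "send_rows", "body": {
  "increments": [
    [7.4,[0,0.5,0.1],[0,0,0]],
    [7.4,[0,0.5,0.1],[0,0,0]],
    [7.4,[0,0.5,0],[0,0,0]],
    [7.4,[0,0.4,0],[0,0,0]],
    [7.4,[0,0,0],[0,0,0]]
  ]
}}

```text
clock: 4.2
position: [0.5847, -0.2265, 0.0432]
ee_rot: [-1.989, -2.426, 0.001]
force: [-1.4, -1.2, 0.1]
width: 0.808
gripper_force: 1.5
```

```bash
python3 - <<'E'
from h import *
where()
save("side","pics/s3.png");save("top","pics/t3.png")
a=cv2.resize(cv2.imread("pics/s3.png")[170:310,240:400],None,fx=3,fy=3,interpolation=cv2.INTER_CUBIC)
b=cv2.resize(cv2.imread("pics/t3.png")[140:280,310:410],None,fx=3,fy=3,interpolation=cv2.INTER_CUBIC)
cv2.imwrite("pics/c3.png",np.hstack([a,b]))
E
```

```text
4.2 chute mm [  44.9 -300.8   43.2] rot [-0.003 -0.003  0.001] w 0.8076493262363583 Fch [-1.6 -0.9  0.1]
```

View pics/c3.png

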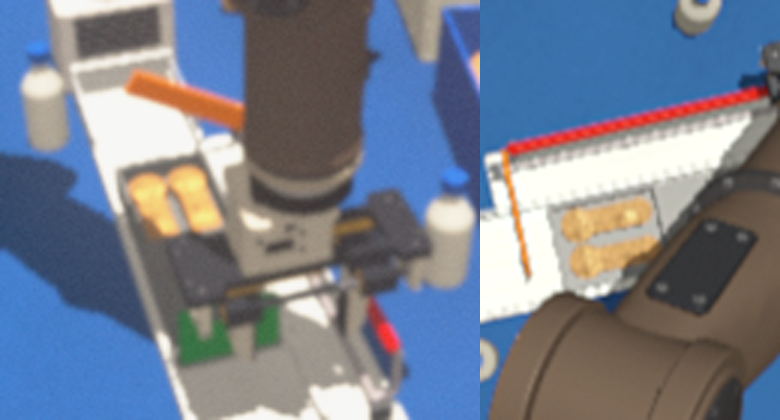

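```bash
python3 - <<'E'
from h import *
P=arm.camera_params("top");p=np.load("p.npy")
print("rail end seen 319.3,190; tip 326.3,232.3; side tip 282.5..,195")
for g in(.4,.5,.6,.7):
    c,s=np.cos(g),np.sin(g);r=lambda x,z:(.094+(x-.094)*c+(z-.012)*s,.0,.012-(x-.094)*s+(z-.012)*c)
    a=r(.074,.067);t=r(-.05,.046);a=(a[0],-.01,a[2])
    print(g,np.round(a,3),np.round(t,3),np.round(proj("top",c2w(p,a),P),1),np.round(proj("top",c2w(p,t),P),1),np.round(proj("side",c2w(p,t)),1))
E
```

```text
rail end seen 319.3,190; tip 326.3,232.3; side tip 282.5..,195
0.4 [ 0.097 -0.01   0.07 ] [-0.025  0.     0.099] [321.1 192.3] [326.4 232.2] [280.5 199. ]
0.5 [ 0.103 -0.01   0.07 ] [-0.016  0.     0.111] [320.7 190.4] [325.6 229. ] [283.5 195.1]
0.6 [ 0.109 -0.01   0.069] [-0.006  0.     0.121] [320.3 188.6] [324.7 225.3] [286.9 191.4]
0.7 [ 0.114 -0.01   0.067] [0.006 0.    0.131] [319.9 186.9] [323.7 221.2] [290.6 187.9]
```

>>> {"method": "send_rows", "body": {
  "increments": [
    [7.4,[0,0.4,0],[0.002,0.002,0]],
    [7.4,[0.3,0.2,0],[0,0,0]],
    [7.4,[0.6,0,0],[0,0,0]],
    [7.4,[0.6,0,0],[0,0,0]],
    [7.4,[0.4,0,0],[0,0,0]]
  ]
}}

```text
clock: 4.8
position: [0.5864, -0.2061, 0.0438]
ee_rot: [-1.987, -2.424, 0.001]
force: [-2.1, -3.2, -0.4]
width: 0.807
gripper_force: 1.7
```

>>> {"method": "send_rows", "body": {
  "increments": [
    [7.4,[0.4,0,0],[0,0,0]],
    [7.4,[0.5,0,0],[0,0,0]],
    [7.4,[0.6,0,0],[0,0,0]],
    [7.4,[0.8,0,0],[0,0,0]],
    [7.4,[0.8,0,0],[0,0,0]]
  ]
}}

```text
clock: 5.3
position: [0.5803, -0.1768, 0.044]
ee_rot: [-1.989, -2.424, 0.002]
force: [-1.6, -6.2, -1.3]
width: 0.805
gripper_force: 2.8
```

```bash
python3 - <<'E'
from h import *
where()
save("top","pics/t4.png");save("side","pics/s4.png")
a=cv2.resize(cv2.imread("pics/s4.png")[170:310,240:400],None,fx=3,fy=3,interpolation=cv2.INTER_CUBIC)
b=cv2.resize(cv2.imread("pics/t4.png")[140:280,310:410],None,fx=3,fy=3,interpolation=cv2.INTER_CUBIC)
cv2.imwrite("pics/c4.png",np.hstack([a,b]))
E
```

```text
5.3 chute mm [  50.2 -251.2   44. ] rot [-0.005 -0.004  0.001] w 0.8053176099300252 Fch [-2.7 -5.7 -1.3]
```

View pics/c4.png

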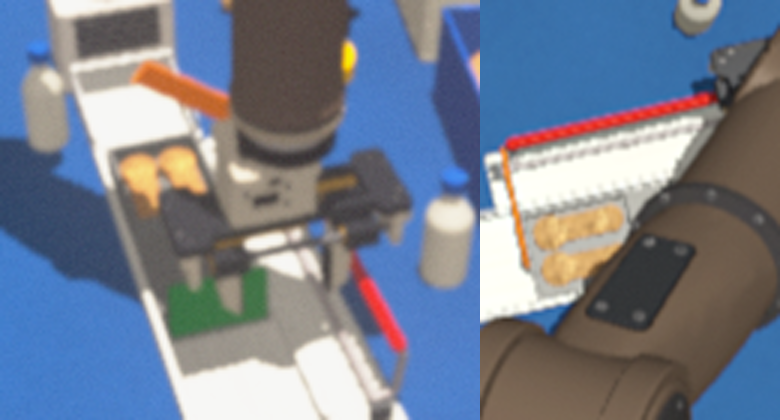

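>>> {"method": "send_rows", "body": {
  "increments": [
    [7.4,[0.9,0,0],[0.002,0.002,0]],
    [7.4,[1.0,0,0],[0,0,0]],
    [7.4,[1.0,0,0],[0,0,0]],
    [7.4,[1.0,0,0],[0,0,0]],
    [7.4,[1.0,0,0],[0,0,0]]
  ]
}}

```text
clock: 5.9
position: [0.5707, -0.1287, 0.0443]
ee_rot: [-1.987, -2.422, 0.002]
force: [-1.8, -5.6, -0.6]
width: 0.804
gripper_force: 2.8
```

```bash
python3 -c "
from h import *
where()"
```

```text
5.9 chute mm [  50.2 -202.1   44.3] rot [-0.007 -0.006  0.001] w 0.8037283749268124 Fch [-2.9 -5.2 -0.6]
```

>>> {"method": "send_rows", "body": {
  "increments": [
    [7.4,[1.0,0,0],[0.003,0.003,0]],
    [7.4,[1.0,0,0],[0.003,0.003,0]],
    [7.4,[1.0,0,0.1],[0,0,0]],
    [7.4,[1.0,0,0],[0,0,0]],
    [7.4,[1.0,0,0],[0,0,0]]
  ]
}}

```text
clock: 6.4
position: [0.5616, -0.0807, 0.0444]
ee_rot: [-1.984, -2.416, 0.003]
force: [-1.6, -8.2, 2.1]
width: 0.806
gripper_force: 4.0
```

>>> {"method": "send_rows", "body": {
  "increments": [
    [7.4,[0.8,0,0],[0,0,0]],
    [7.4,[0.7,0,0],[0,0,0]],
    [7.4,[0.5,0,0],[0,0,0]],
    [7.4,[0.4,0,0],[0,0,0]],
    [7.4,[0.3,0,0],[0,0,0]]
  ]
}}

```text
clock: 6.9
position: [0.5559, -0.0535, 0.0443]
ee_rot: [-1.982, -2.416, 0.003]
force: [-2.5, -5.7, 0.6]
width: 0.808
gripper_force: 3.3
```

```bash
python3 -c "
from h import *
where()"
```

```text
6.9 chute mm [  50.3 -125.5   44.3] rot [-0.012 -0.012  0.001] w 0.8082664821892792 Fch [-3.5 -5.1  0.6]
```

>>> {"method": "send_rows", "body": {
  "increments": [
    [7.4,[0.2,0,0],[-0.005,-0.005,0]],
    [7.4,[0.2,0,0],[-0.005,-0.005,0]],
    [7.4,[0.2,0,0],[0,0,0]],
    [7.4,[0.1,0,0],[0,0,0]],
    [7.4,[0.1,0,0],[0,0,0]]
  ]
}}

```text
clock: 7.4
position: [0.5549, -0.047, 0.0449]
ee_rot: [-1.993, -2.427, 0.001]
force: [-1.5, -10.3, 4.0]
width: 0.805
gripper_force: 5.0
```

```bash
python3 -c "
from h import *
where()"
```

```text
7.4 chute mm [  50.6 -118.9   44.9] rot [-0.001 -0.     0.   ] w 0.8052621188031471 Fch [-3.5 -9.9  4. ]
```

>>> {"method": "send_rows", "body": {
  "increments": [
    [7.4,[0.2,0,0],[0,0,0]],
    [7.4,[0.1,0,0],[0,0,0]],
    [7.4,[0,0,0],[0,0,0]],
    [7.4,[0,0,0],[0,0,0]]
  ]
}}

```text
clock: 7.8
position: [0.5545, -0.0468, 0.045]
ee_rot: [1.994, 2.426, -0.004]
force: [-1.9, -18.1, 2.5]
width: 0.809
gripper_force: 9.3
```

```bash
python3 - <<'E'
from h import *
where()
save("top","pics/t5.png");save("side","pics/s5.png")
a=cv2.resize(cv2.imread("pics/s5.png")[150:290,240:400],None,fx=3,fy=3,interpolation=cv2.INTER_CUBIC)
b=cv2.resize(cv2.imread("pics/t5.png")[140:280,270:370],None,fx=3,fy=3,interpolation=cv2.INTER_CUBIC)
cv2.imwrite("pics/c5.png",np.hstack([a,b]))
E
```

```text
7.8 chute mm [  50.2 -118.6   45. ] rot [-0.001  0.003 -0.001] w 0.8089316927263182 Fch [ -5.4 -17.4   2.5]
```

View pics/c5.png

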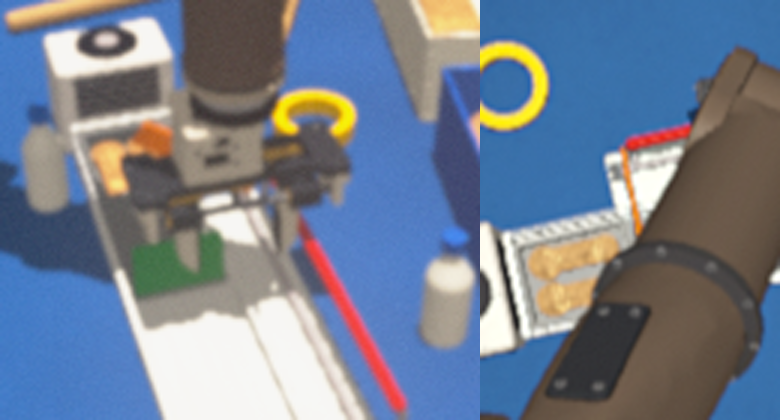

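The tray is home: force has risen to 17 N with no further motion, and its front is on the stop. I'll back off the plate first, then let the rail return slowly.

>>> {"method": "send_rows", "body": {
  "increments": [
    [7.4,[-0.3,0,0],[0,0,0]],
    [7.4,[-0.6,0,0],[0,0,0]],
    [7.4,[-1.0,0,0],[0,0,0]],
    [7.4,[-1.0,-0.3,0],[0,0,0]],
    [7.4,[0,-0.6,0],[0,0,0]]
  ]
}}

```text
clock: 8.4
position: [0.5507, -0.0742, 0.0442]
ee_rot: [-1.992, -2.425, 0.001]
force: [-2.0, -1.7, 0.9]
width: 0.807
gripper_force: 1.3
```

>>> {"method": "send_rows", "body": {
  "increments": [
    [7.4,[0,-0.8,0],[0,0,0]],
    [7.4,[0,-0.8,0],[0,0,0]],
    [7.4,[0,-0.8,0],[0,0,0]],
    [7.4,[0,-0.8,0],[0,0,0]],
    [7.4,[0,-0.8,0],[0,0,0]]
  ]
}}

```text
clock: 8.9
position: [0.5111, -0.08, 0.0444]
ee_rot: [-1.99, -2.427, -0.001]
force: [-0.6, 0.4, 1.2]
width: 0.806
gripper_force: 0.0
```

```bash
python3 -c "
from h import *
where()"
```

```text
8.9 chute mm [   1.2 -142.7   44.4] rot [-0.002 -0.003  0.001] w 0.8064387820256741 Fch [-0.6  0.5  1.2]
```

>>> {"method": "send_rows", "body": {
  "increments": [
    [7.4,[0,0,-2],[0,0,0]],
    [7.4,[0,0,-4],[0,0,0]],
    [7.4,[0,0,-4],[0,0,0]],
    [7.4,[0,0,-4],[0,0,0]],
    [7.4,[-2,0,-4],[0,0,0]]
  ]
}}

```text
clock: 9.4
position: [0.5155, -0.0978, 0.2256]
ee_rot: [-1.984, -2.429, -0.002]
force: [1.1, 0.9, 0.8]
width: 0.806
gripper_force: 0.0
```

>>> {"method": "send_rows", "body": {
  "increments": [
    [7.4,[-4,0,-2],[0,0,0]],
    [7.4,[-4,0,0],[0,0,0]],
    [7.4,[-4,0,0],[0,0,0]],
    [7.4,[-3,0,0],[0,0,0]],
    [7.4,[0,0,0],[0,0,0]]
  ]
}}

```text
clock: 9.9
position: [0.5445, -0.2523, 0.244]
ee_rot: [-1.998, -2.422, 0.003]
force: [-0.2, -0.7, 0.5]
width: 0.804
gripper_force: 0.0
```

```bash
python3 - <<'E'
from h import *
where()
save("top","pics/t6.png");save("side","pics/s6.png")
a=cv2.resize(cv2.imread("pics/s6.png")[130:310,240:400],None,fx=2.6,fy=2.6,interpolation=cv2.INTER_CUBIC)
b=cv2.resize(cv2.imread("pics/t6.png")[130:310,240:380],None,fx=2.6,fy=2.6,interpolation=cv2.INTER_CUBIC)
cv2.imwrite("pics/c6.png",np.hstack([a,b]))
E
```

```text
9.9 chute mm [   0.4 -318.3  244. ] rot [-0.003  0.    -0.005] w 0.804211606280668 Fch [-0.3 -0.6  0.5]
```

View pics/c6.png

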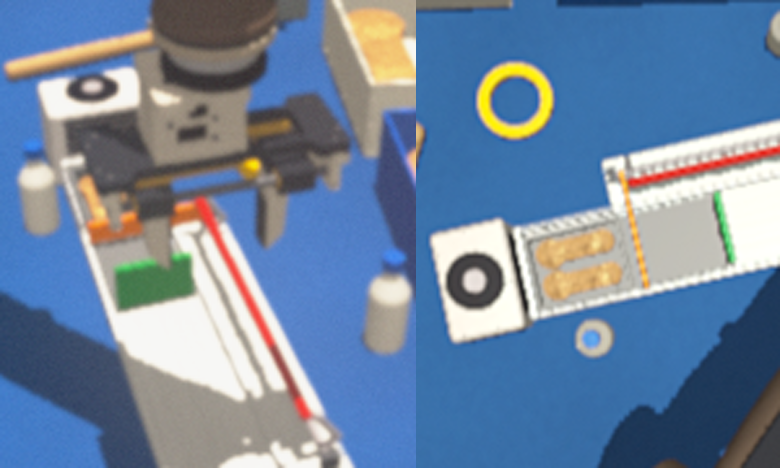

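The gate is shut behind the tray walls, the tray is on the stop and the arm is clear. I'll do a quick numeric check, then hand in.

```bash
python3 - <<'E'
from h import *
p=np.load("p.npy")
for u,v in[(735,262),(722,192)]:
    d=at_z("top",240+(u-416)/2.6,130+v/2.6,.064)[:2]-p[:2];print(-np.sin(p[2])*d[0]+np.cos(p[2])*d[1])
print(arm.sign_off())
E
```

```text
-0.10649329547982388
-0.11011587035041641
the job is handed in; nothing more can be done
None
```

I handed in the job with the tray home against the end stop (plate measured at about −108 mm in chute y, as expected), the gate shut behind its walls, and the arm clear of everything; no verdict was shown.

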